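Close the packed cool box and draw out its telescopic handle

TASK

The cool box on the worktop is packed: shut its lid fully first, then pull its telescopic handle straight up, past the first stop, to the second stop; the handle only slides while the button in its grip is squeezed in. Finish while holding: keep the grip bar pinched with the button squeezed in and the handle fully out, ready for me to take over, and leave the other things on the worktop where they stand.

Things in the scene. Friction and masses are not known exactly. Their poses are not given: they have to be found in the camera images.
- cooler: white cool box: open tub 180 (its x) by 280 (its y) by 150 mm high, walls 12 mm, standing firm (fixed). Origin: centre of its underside, on the worktop, z up. Its +x points to the hinged side, away from the robot give or take 0.35 rad. Two handle sleeves stand behind it at x = +110, y = +-75 mm, 20 mm thick, 165 mm high
- lid_hinge (a point): middle of the lid's hinge line, at x = +90, y = 0, z = 150 mm in the cool box's frame; the hinge runs along the cool box's y
- lid (a joint): angle of the grey lid, rad: 0 fully shut, grows as it opens upward (0.5 to 0.95 at the start). A flat panel 184 by 284 mm, 12 mm thick, no knob, hinged on the +x rim. The hinge is stiff: the lid stays where it is left and must be pushed down all the way (about 1 to 5 N near its free edge)
- lid_edge (a point): middle of the lid's free edge, on its outer (upper) face, 180 mm from the hinge; 162 mm above the worktop when shut. Axes turn with the lid: z is the outward normal of the outer face, y runs along the hinge
- handle (a joint): how far the telescopic handle is pulled out, m: 0 home, first stop at 0.06, second stop (end of travel) at 0.12. It slides straight up. A latch blocks it at home and again at the first stop unless the button is squeezed in: keep it squeezed all the way. Pulling takes 4 to 9 N (return spring, weight, friction); let go at the second stop, it slips back to about 0.073
- bar_mid (a point): centre of the handle's black grip bar, 24 mm (cool box x) by 170 mm (cool box y) by 22 mm high. Home: 200 mm above the worktop, at x = +110, y = 0 in the cool box's frame; at the second stop 320 mm above the worktop. 27 mm of room between the shut lid's top and the bar's underside. Axes parallel to the cool box's
- button (a joint): how far the grey squeeze button in the grip bar is pressed, m: 0 out, 0.006 fully in. 6 N presses it fully in and it springs out when released; the latch is free above about 0.004. It rides with the handle
- button_face (a point): centre of the button's outer face. The button, 44 mm long by 15 mm high, sits in the middle of the bar's +x side (away from the lid), 7 mm proud when out and 1 mm when in, and is pressed towards -x. A pinch across the bar at its middle squeezes it in (31 mm across at first, 25 mm squeezed)
- mug: bystander, not to be moved: white mug, 80 mm wide, 90 mm tall; origin at its underside
- spice_jar: bystander, not to be moved: small amber jar with a black cap, 44 mm wide, 90 mm tall; origin at its underside
- soap_bottle: bystander, not to be moved: clear plastic bottle, 56 mm wide, 150 mm tall; origin at its underside
- bowl: bystander, not to be moved: white bowl, 130 mm wide, 55 mm tall; origin at its underside
- preserve_jar: bystander, not to be moved: glass jar with a steel cap, 70 mm wide, 110 mm tall; origin at its underside

How it is judged:
On the way, in this order (a step that is already met when the one before it is completed fails the run):
1. the lid is shut fully while the handle is still home (value of joint lid below 0.04 rad and value of joint handle below 0.01 m), for 0.2 s.
2. the button is squeezed in by the fingers with the handle still home (value of joint button above 0.0042 m and value of joint handle below 0.015 m and contact force between the fingers and cooler above 1 N), for 0.05 s.
3. the handle is out at the second stop (value of joint handle above 0.114 m), for 0.2 s.
At the end, for the whole second after the job is handed in: lid shut within 0.04 rad; handle within 6 mm of the second stop (over 0.114 m of 0.12); button squeezed in over 4.2 of its 6 mm by fingers that grip with over 2 N; bystanders within 30 mm of their places; the robot still holding (value of joint lid below 0.04 rad and value of joint handle above 0.114 m and value of joint button above 0.0042 m and contact force between the fingers and cooler above 2 N); the arm keeps its last pose, push and grip.
It fails at once if a bystander on the worktop is pushed away (over 30 mm) or knocked over (distance of any of mug, spice_jar, soap_bottle, bowl, preserve_jar from where it was at the start of the episode above 0.03 m or angle between any of mug, spice_jar, soap_bottle, bowl, preserve_jar's own z axis and vertical above 0.5 rad).
It also fails if it takes over 53 s, if anything falls off the work surface, if the arm or the gripper's body presses on something with over 40 N, if the wrist force passes 120 N, or if a joint passes its speed limit or range.

ROBOT

A 7-joint arm with a two-finger parallel gripper is mounted at the origin on the work surface. World frame = base frame: x ahead of the robot, y to its left, z up, the work surface at z = 0. Lengths are in m, angles in rad, forces in N, time in s.
With the tool pointing down it reaches from about 0.425 to 0.925 m from the base axis. Payload 6.8 kg.
Tool frame: the origin (TCP) lies at the very end of the fingers, on their centre line; the grasp point (between the pads) lies 19 mm behind it (env.grip_point_offset is the distance from the TCP to the grasp point, in m); z points along the fingers, y is the line along which they close (so a half turn about z gives the same grasp; the last joint's range is limited). The gripper opens to 88 mm and grips with 3 to 60 N. Pads are 20 mm wide; open, the fingers measure 115 mm over their backs; the gripper's body (75 mm by 178 mm) begins 61 mm behind the grasp point.
Start: joints at [-1.234, 0.477, 0.022, 1.555, -0.011, 1.109, -0.083], TCP at [0.29, 0.609, 0.223] pointing down, gripper open.
Joint ranges: [-2.96, 2.96], [-0.34, 2.1], [-1.41, 1.46], [0.24, 2.44], [-1.37, 4.51], [0.17, 1.92], [-2.96, 2.96]. Speed limits (rad/s): [2.39, 2.39, 3.14, 3.14, 3.14, 3.14, 3.14].

INTERFACE

Orientations are given as [roll, pitch, yaw] about the fixed x, y, z axes, in that order (R = Rz(yaw) Ry(pitch) Rx(roll)).
In Python, from station import env gives the robot as it stands. The module is installed in compiled form; this text tells all that it offers.
- The arm moves only by the tool step_arm, never from a script. Its argument "plan" is text: rows parted by semicolons, each of 5 numbers parted by spaces: the shift along the tool's x, y, z in cm, then the turn about the tool's z in rad, then the closure, from -1 (fully open) to 1 (shut). A call has 1 to 12 rows; each row shifts and turns the commanded pose from where the row before left it, along the tool's axes as they then stand; what a row does not reach is not made up. A row lasts 1/8 s, in which the tool goes at most 62.5 mm and 10.7 degrees, less where a joint would pass 70% of its speed; a pose out of reach is approached as far as the arm can. A call is refused whole if a number of a shift passes 6.25 or a number of a turn 0.188, either way. A call with a gripper value outside its range is refused whole. The fingers move at their own pace and stop on an object; "squeeze" is the grip in N (left out, the last holds). Time passes only in rows, so rows that do not move let the fingers close. It gives the time, the measured TCP pose, the force, the opening and the grip force at its end, in the units of the state.
- env.sense(): the state, without advancing time (a new reading comes with each control period).
- env.grab_frame(name): name is "scene" or "top" or "wrist"; returns a dict with "pixels" (384x512x3 uint8, red, green, blue), "z_map" (384x512 float32, m along the optical axis (not along the pixel's ray), 0 where there is no reading), "camera_matrix" (3x3 intrinsics, pixels), "R" (3x3) and "t" (3): a world point X has camera coordinates R X + t; the wrist camera has in their place "tool_from_camera" (4x4, takes a point from camera to tool coordinates, whose origin is the TCP and whose axes are the flange's). Camera axes: x right, y down, z forward; pixel columns grow to the right and rows downward; lengths in m; the calibration is good to about 2 mm. A picture is of the moment at which its call begins: read the wrist's pose just before it.
- env.sign_off(): hands the job in; it is judged then, once.
The state is a dict: "t": time; "qpos": joint angles; "qd": joint speeds; "joint_torque": joint torques, N m; "ee_pos": TCP position; "tcp_rot": TCP orientation; "force": force on the tool from outside, world axes, zero at the start; "ft_torque": the same for the moment, N m; "gripper_width": finger opening in m; "grasp_force": force on a finger pad.
Only numpy, scipy, OpenCV 4.12 (cv2) and the standard library are available. Lean on these libraries where they do the work, as an engineer would, in place of code of your own. Each camera call takes 0.05 s, during which the arm holds its last target. There are 200 camera calls.

## Working session

There is one attempt and no reset: what is moved stays moved. The work goes in short steps, Python scripts to look and compute and a tool call to move; the robot and the scene stay as the last step left them, time stands still between calls to the robot, and variables do not carry over. Pictures are saved under pics/ and viewed, at most 10 in all, crops included, and the job is handed in when it is done.

Besides the shell and the picture viewer there is one more tool, called after "Request:" as name(argument=value, ...) on one line, values as JSON. step_arm: Moves the arm, as the interface text tells. Its arguments: {"type":"object","properties":{"plan":{"type":"string"},"squeeze":{"type":"number"}},"required":["plan"]}

```bash
mkdir -p pics; cat > h.py <<'E'
import numpy as np, cv2
from station import env
def cloud(f):
    z=f["z_map"]; K=f["camera_matrix"]; v,u=np.indices(z.shape)
    P=np.stack([(u-K[0,2])/K[0,0]*z,(v-K[1,2])/K[1,1]*z,z],-1)
    W=(P-f["t"])@f["R"]; W[z==0]=np.nan
    return W
E
python3 - <<'E'
from h import *
s=env.sense(); print(s)
fs=[env.grab_frame(n) for n in("scene","top")]
for n,f in zip(("scene","top"),fs):
    cv2.imwrite(f"pics/{n}0.png",f["pixels"][...,::-1]); np.savez(f"{n}0.npz",W=cloud(f),px=f["pixels"])
E
```

```text
{'t': 0.0, 'qpos': array([-1.23407897,  0.47776268,  0.02232604,  1.55644192, -0.01149285,
        1.10930288, -0.08310482]), 'qd': array([-0.00089424, -0.00192317,  0.00022256,  0.0009934 ,  0.00058218,
        0.00080084,  0.00041541]), 'joint_torque': array([-9.34852105e-04, -5.82861757e+01,  1.53415807e+00, -2.72610533e+01,
       -5.43769752e-02,  1.68565853e-02,  1.64153980e-04]), 'ee_pos': array([0.29019681, 0.60876766, 0.22171059]), 'tcp_rot': array([-3.13981070e+00,  1.31707180e-04,  2.69680766e+00]), 'force': array([-0.31563357, -0.67761584,  0.16766017]), 'ft_torque': array([ 0.03112673, -0.00203191, -0.00290717]), 'grasp_force': 0.0, 'gripper_width': 0.08774928412999854}
```

View pics/scene0.png

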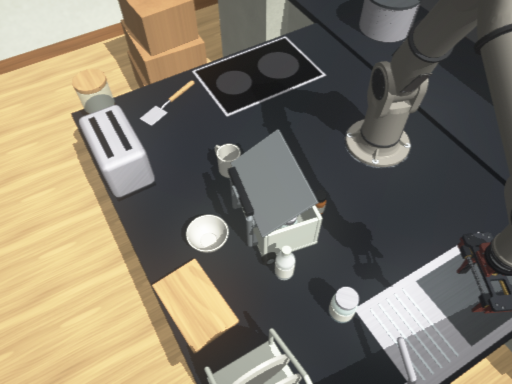

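View pics/top0.png

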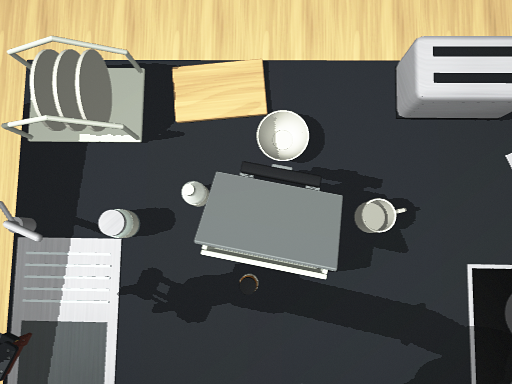

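Top view: the grey lid is at about (270,220) and the black bar at (282,175) behind it. The bowl is at (283,135), the mug at (376,215), the soap bottle at (195,193), the preserve jar at (118,222) and the spice jar in front at (249,284). I'll measure these next.

```bash
python3 - <<'E'
from h import *
d=np.load("top0.npz");W=d["W"];px=d["px"].astype(int)
for n,(u,v) in dict(bowl=(283,135),mug=(372,217),soap=(193,193),pres=(114,222),spice=(249,284)).items():
    print(n,W[v,u].round(3))
# lid mask: grey, region
sat=px.max(-1)-px.min(-1); z=W[...,2]
m=np.zeros(z.shape,np.uint8); m[165:275,190:345]=1
lid=(m>0)&(z>0.14)&(px.mean(-1)>90)&(px.mean(-1)<190)
P=W[lid]; c=P.mean(0)
for _ in range(3):
    c=P.mean(0); n=np.linalg.svd(P-c,full_matrices=False)[2][2]; n*=np.sign(n[2]); P=P[abs((P-c)@n)<.004]
print("lid n",n,len(P),"angle",np.arccos(n[2]),"yaw",np.arctan2(n[1],n[0]), "z",P[:,2].min(),P[:,2].max())
ang=np.arccos(n[2]); 
r=cv2.minAreaRect((P[:,:2]).astype(np.float32)); print(r, cv2.boxPoints(r))
yaw=np.arctan2(-n[1],-n[0])
bar=np.zeros(z.shape,bool); bar[155:195,230:330]=1
bar&=(z>.19)&(z<.225)&(px.mean(-1)<80)
B=W[bar]; r=cv2.minAreaRect(B[:,:2].astype(np.float32)); print("bar",len(B),np.median(B[:,2]),r,cv2.boxPoints(r))
# lid corners along its own axes
for t in range(1):
    for s in (1,-1):
        e=np.array([np.cos(yaw)*1,np.sin(yaw)]); 
    a=P[:,:2]@e; b=P[:,:2]@np.array([-e[1],e[0]])
    print("yaw?",yaw,"a",np.percentile(a,[.5,99.5]),"b",np.percentile(b,[.5,99.5]))
f=env.grab_frame("wrist"); print(f["tool_from_camera"].round(3))
E
```

```text
bowl [0.742 0.052 0.004]
mug [ 0.532 -0.175  0.003]
soap [0.574 0.256 0.142]
pres [0.507 0.444 0.112]
spice [0.369 0.13  0.09 ]
lid n [ 0.50905768 -0.09300063  0.85569338] 9845 angle 0.5439070600311255 yaw -0.18069895803392189 z 0.15562400265866008 0.25588611932826577
((0.5207723379135132, 0.07842870056629181), (0.2829008400440216, 0.16334229707717896), 79.49808502197266) [[ 0.41468734 -0.04576619]
 [ 0.5752935  -0.07553832]
 [ 0.62685734  0.20262359]
 [ 0.4662512   0.23239572]]
bar 992 0.20944555607344356 ((0.6133826971054077, 0.060632795095443726), (0.1692613661289215, 0.031714197248220444), 79.71538543701172) [[ 0.58267057 -0.01980703]
 [ 0.61387527 -0.02546922]
 [ 0.6440948   0.14107263]
 [ 0.6128901   0.1467348 ]]
yaw? 2.9608936955558716 a [-0.57425521 -0.41832726] b [-0.31023045 -0.03094106]
[[-0.001 -0.963 -0.27   0.073]
 [ 1.    -0.001  0.     0.001]
 [-0.001 -0.27   0.963 -0.162]
 [ 0.     0.     0.     1.   ]]
```

```bash
cat >> h.py <<'E'
C=np.array([.502,.081]); YAW=-.182
e=np.array([np.cos(YAW),np.sin(YAW)])
def need(xc,z,yc=0):
    "tool-frame shift (cm) and turn to bring TCP to cooler-frame xc, height z, aligned"
    s=env.sense(); y=s["tcp_rot"][2]; p=s["ee_pos"]
    t=C+xc*e+yc*np.array([-e[1],e[0]]); d=t-p[:2]
    print("xy cm",100*(d@[np.cos(y),np.sin(y)]).round(4),100*(d@[np.sin(y),-np.cos(y)]).round(4),"z",100*(p[2]-z).round(4),"turn",(y-(YAW+np.pi/2)).round(4),"cooler-frame",(p[:2]-C)@e,"F",s["force"].round(1),s["t"])
E
python3 - <<'E'
from h import *
y=2.697; d=np.array([.0165,-.052])*100
for i in range(10):
    print(f"{d@[np.cos(y),np.sin(y)]:.1f} {d@[np.sin(y),-np.cos(y)]:.1f} 0 0.13 1;",end=" "); y-=.13
E
```

```text
-3.7 -4.0 0 0.13 1; -4.2 -3.5 0 0.13 1; -4.6 -2.9 0 0.13 1; -5.0 -2.3 0 0.13 1; -5.2 -1.6 0 0.13 1; -5.4 -0.9 0 0.13 1; -5.5 -0.2 0 0.13 1; -5.4 0.5 0 0.13 1; -5.3 1.2 0 0.13 1; -5.1 1.9 0 0.13 1;
```

Request:
step_arm(plan="0 0 -6 0 1; 0 0 -6 0 1; -3.7 -4.0 0 0.13 1; -4.2 -3.5 0 0.13 1; -4.6 -2.9 0 0.13 1; -5.0 -2.3 0 0.13 1; -5.2 -1.6 0 0.13 1; -5.4 -0.9 0 0.13 1; -5.5 -0.2 0 0.13 1; -5.4 0.5 0 0.13 1; -5.3 1.2 0 0.13 1; -5.1 1.9 0 0.13 1", squeeze=20)

```text
t: 1.65
ee_pos: [0.4554, 0.0873, 0.3427]
tcp_rot: [3.142, -0.0, 1.393]
force: [0.2, -0.4, -1.3]
gripper_width: 0.0004
grasp_force: 0.0
```

```bash
python3 -c "
from h import *
need(-.05,.26)"
```

```text
xy cm 0.22999999999999998 -0.3 z 8.27 turn 0.0039 cooler-frame -0.046987514444999295 F [ 0.2 -0.4 -1.3] 1.65
```

Request:
step_arm(plan="0.2 -0.3 4 0 1; 0 0 3.5 0 1; 0 0 1 0 1; 0 0 1 0 1; 0 0 1 0 1; 0 0 1 0 1; 0 0 1 0 1; 0 0 1 0 1; 0 0 1 0 1; 0 0 1 0 1; 0 0 1 0 1; 0 0 0.7 0 1")

```text
t: 3.15
ee_pos: [0.4524, 0.0915, 0.1699]
tcp_rot: [-3.141, 0.0, 1.397]
force: [-0.9, 0.7, 1.1]
gripper_width: 0.0001
grasp_force: 0.7
```

```bash
python3 -c "
from h import *
need(-.05,.162)"
```

```text
xy cm -0.13 0.06999999999999999 z 0.79 turn 0.008 cooler-frame -0.050679988234133035 F [-0.9  0.7  1.1] 3.15
```

Request:
step_arm(plan="0 0 0.3 0 1; 0 0 0.2 0 1; 0 0 0.2 0 1; 0 0 0.2 0 1; 0 0 0 0 1; 0 0 0 0 1")

```text
t: 3.9
ee_pos: [0.4529, 0.0916, 0.1627]
tcp_rot: [-3.142, -0.001, 1.397]
force: [-5.6, -1.7, 13.2]
gripper_width: -0.0001
grasp_force: 7.0
```

```bash
python3 -c "
from h import *
need(-.05,.162)"
```

```text
xy cm -0.15 0.02 z 0.06999999999999999 turn 0.0078 cooler-frame -0.05025743301797012 F [-5.6 -1.7 13.2] 3.9
```

Request:
step_arm(plan="0 0 0.2 0 1; 0 0 0 0 1; 0 0 0 0 1; 0 0 -4 0 1; 0 0 -5 0 1; 0 0 -5 0 0.3; 0 -6 0 0 0; 0 -6 0 0 0; 0 0 0 0 0")

```text
t: 5.03
ee_pos: [0.3318, 0.1127, 0.2997]
tcp_rot: [3.141, -0.002, 1.401]
force: [0.0, -0.6, 0.2]
gripper_width: 0.037
grasp_force: 0.0
```

```bash
python3 - <<'E'
from h import *
f=env.grab_frame("top");W=cloud(f);px=f["pixels"].astype(int);np.savez("top1.npz",W=W,px=px)
cv2.imwrite("pics/top1.png",f["pixels"][...,::-1]); z=W[...,2]
L=(W[...,:2]-C); x=L@e; y=L@np.array([-e[1],e[0]])
lid=(abs(x)<.08)&(abs(y)<.12)&(z>.13)&(z<.2); A=np.c_[x[lid],y[lid],np.ones(lid.sum())]
print("lid",lid.sum(),np.linalg.lstsq(A,z[lid],rcond=None)[0])
b=(abs(x-.113)<.03)&(abs(y)<.1)&(z>.203)&(z<.22)
B=np.c_[x,y][0:0] if 0 else np.stack([x[b],y[b]],1)
print("bar z",np.median(z[b]),np.percentile(B,[1,50,99],axis=0),cv2.minAreaRect(B.astype(np.float32)))
bt=b&(abs(y)>.03);print("bar excl button x",np.percentile(x[bt],[1,50,99]))
need(.110,.300)
E
```

```text
lid 8145 [-0.00057503  0.00041959  0.16158291]
bar z 0.2093604206583713 [[ 0.09776303 -0.08235179]
 [ 0.10988836 -0.00043903]
 [ 0.1271099   0.08261329]] ((0.11303053796291351, 0.0003002732992172241), (0.031393956393003464, 0.16945207118988037), 0.3436073064804077)
bar excl button x [0.09782269 0.10905261 0.12163456]
xy cm -0.36 28.110000000000003 z 0.0 turn 0.0104 cooler-frame -0.17112979861447022 F [ 0.2 -0.4  1. ] 5.075
```

View pics/top1.png

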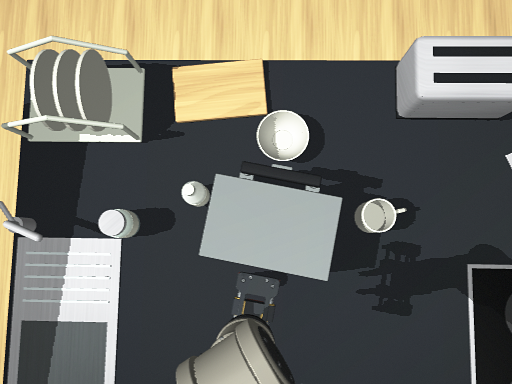

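The lid is shut: slope is about 0 at height 0.162, and the grey panel is flat at (270,227). The bystanders haven't moved. The bar's middle is at the expected (0.110, 0). Next I'll go above the bar with the gripper open.

Request:
step_arm(plan="-0.4 5.5 0 0.01 -1; 0 5.5 0 0 -1; 0 5.5 0 0 -1; 0 5.5 0 0 -1; 0 5.5 0 0 -1; 0 1 0 0 -1; 0 0 0 0 -1; 0 0 0 0 -1", squeeze=20)

```text
t: 6.08
ee_pos: [0.6133, 0.0569, 0.2998]
tcp_rot: [-3.141, -0.0, 1.387]
force: [0.2, -0.9, 0.4]
gripper_width: 0.088
grasp_force: 0.0
```

```bash
python3 -c "
from h import *
need(.1130,.181)
print(env.sense()['gripper_width'])"
```

```text
xy cm 0.36 -0.08 z 11.88 turn -0.0018 cooler-frame 0.11378568639922354 F [ 0.2 -0.9  0.4] 6.075
0.08801057552956497
```

Request:
step_arm(plan="0.35 -0.3 4 0 -1; 0 0 4 0 -1; 0 0 2 0 -1; 0 0 1.9 0 -1; 0 0 0 0 -1; 0 0 0 0 0; 0 0 0 0 0.5; 0 0 0 0 1; 0 0 0 0 1; 0 0 0 0 1; 0 0 0 0 1", squeeze=25)

```text
t: 7.45
ee_pos: [0.6122, 0.0607, 0.1807]
tcp_rot: [3.141, 0.0, 1.387]
force: [2.1, -0.9, -3.0]
gripper_width: 0.0311
grasp_force: 1.5
```

```bash
python3 - <<'E'
from h import *
need(.1105,.181)
s=env.sense();print(s['gripper_width'],s['grasp_force'],s['ee_pos'],s['force'])
f=env.grab_frame("scene");cv2.imwrite("pics/s1.png",cv2.resize(f["pixels"][110:290,150:390,::-1],None,fx=3,fy=3))
E
```

```text
xy cm 0.0 -0.16 z -0.03 turn -0.0021 cooler-frame 0.11205452528975156 F [ 2.1 -0.9 -3. ] 7.45
0.031135383157812054 1.549384631216526 [0.61219655 0.0606791  0.18070652] [ 2.08048951 -0.87190596 -3.02525577]
```

View pics/s1.png

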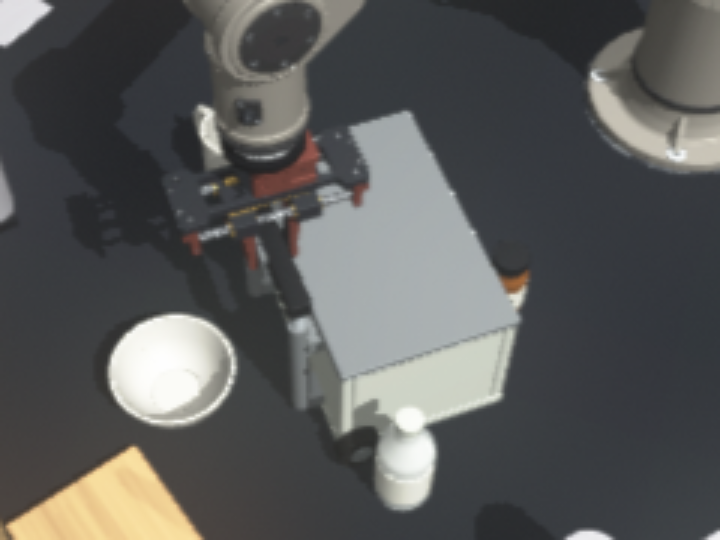

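The gripper straddles the bar at its middle, around (270,245) in the crop, with the lid flat. The fingers have only just reached the button (31 mm wide), so I'll let the grip build up.

Request:
step_arm(plan="0 0 0 0 1; 0 0 0 0 1; 0 0 0 0 1; 0 0 0 0 1", squeeze=30)

```text
t: 8.0
ee_pos: [0.6111, 0.0609, 0.1806]
tcp_rot: [-3.14, -0.0, 1.387]
force: [-5.6, 0.4, 5.1]
gripper_width: 0.0246
grasp_force: 30.0
```

The button is squeezed in (24.6 mm wide at 30 N). Now I'll pull straight up.

Request:
step_arm(plan="0 0 -0.5 0 1; 0 0 -1 0 1; 0 0 -1 0 1; 0 0 -1.2 0 1; 0 0 -1.2 0 1; 0 0 -1.2 0 1; 0 0 -1.2 0 1; 0 0 -1.2 0 1; 0 0 -1.2 0 1; 0 0 -1.2 0 1; 0 0 -0.8 0 1; 0 0 0 0 1")

```text
t: 9.5
ee_pos: [0.6111, 0.0609, 0.2985]
tcp_rot: [-3.14, -0.001, 1.387]
force: [-5.1, 0.9, -6.0]
gripper_width: 0.0245
grasp_force: 30.0
```

Request:
step_arm(plan="0 0 -0.3 0 1; 0 0 -0.2 0 1; 0 0 0 0 1; 0 0 0 0 1; 0 0 0 0 1; 0 0 0 0 1")

```text
t: 10.25
ee_pos: [0.611, 0.0609, 0.301]
tcp_rot: [-3.139, 0.001, 1.387]
force: [0.4, 1.1, -25.7]
gripper_width: 0.0243
grasp_force: 30.0
```

```bash
python3 - <<'E'
from h import *
s=env.sense();print(s['gripper_width'],s['grasp_force'],s['ee_pos'],s['force'])
f=env.grab_frame("scene");W=cloud(f);z=W[...,2]
L=W[...,:2]-C; x=L@e; y=L@np.array([-e[1],e[0]])
b=(abs(x-.11)<.02)&(abs(y)<.086)&(abs(y)>.05)&(z>.17)&(f["pixels"].mean(-1)<70); print("bar top z",np.percentile(z[b],[50,90,97]),b.sum())
lid=(abs(x)<.08)&(abs(y)<.12)&(z>.13)&(z<.2);print("lid",np.median(z[lid]))
cv2.imwrite("pics/s2.png",cv2.resize(f["pixels"][110:290,150:390,::-1],None,fx=3,fy=3))
E
```

```text
0.024289472990233298 29.99190866947174 [0.61098668 0.06089086 0.30095804] [  0.39238308   1.05073938 -25.73827952]
bar top z [0.62196225 0.65159215 0.65986695] 330
lid 0.16184375059613082
```

View pics/s2.png

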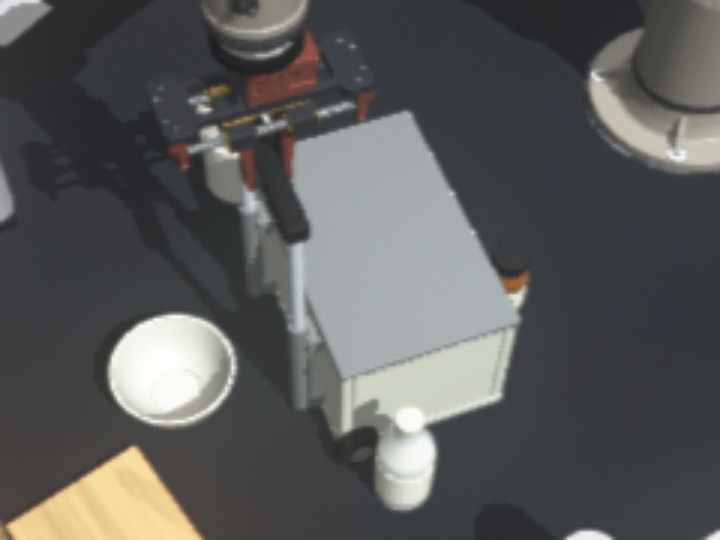

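Request:
step_arm(plan="0 0 0.2 0 1; 0 0 0 0 1; 0 0 0 0 1; 0 0 0 0 1")

```text
t: 10.8
ee_pos: [0.611, 0.0609, 0.3009]
tcp_rot: [-3.14, -0.0, 1.387]
force: [-5.5, 1.6, -16.1]
gripper_width: 0.0245
grasp_force: 30.0
```

```bash
python3 - <<'E'
from h import *
f=env.grab_frame("scene");W=cloud(f);z=W[...,2]
L=W[...,:2]-C; x=L@e; y=L@np.array([-e[1],e[0]])
b=(abs(x-.11)<.011)&(y<.083)&(y>.04)&(z>.18)&(z<.4)&(f["pixels"].mean(-1)<70); print("bar top z",np.percentile(z[b],[10,50,90]),b.sum())
s=env.sense();print(s['gripper_width'],s['grasp_force'],s['ee_pos'],s['force'])
E
```

```text
bar top z [0.32802016 0.33034515 0.33239232] 104
0.02469189073675951 29.993998110294342 [0.611047   0.06086387 0.30085734] [ -4.94723145   0.82079962 -15.72424522]
```

The bar's top is at 0.330 m against an expected 0.331 m, so the handle is at the second stop. The grip is steady, so I'm handing in.

```bash
python3 -c "
from station import env
print(env.sign_off())"
```

```text
the job is handed in; nothing more can be done
None
```

I handed the job in with the lid shut and the handle at the second stop (bar top measured at 0.330 m, 0.331 m expected); the grip bar is still pinched at 30 N with the button squeezed in, the bystanders looked unmoved in the pictures, and sign-off returned no verdict.

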